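Refit the clip-on shade of a bedside lamp

ROBOT

A 6-joint arm with a two-finger parallel gripper is mounted at the origin on the work surface. World frame = base frame: x ahead of the robot, y to its left, z up, the work surface at z = 0. Lengths are in m, angles in rad, forces in N, time in s.
With the tool pointing down it reaches from about 0.35 to 0.775 m from the base axis. Payload 7.3 kg.
Tool frame: the origin (TCP) lies midway between the tips of the shut fingers; the grasp point (between the pads) lies 19 mm behind it (tcp_to_grasp is the distance from the TCP to the grasp point, in m); z points along the fingers, y is the line along which they close (so a half turn about z gives the same grasp; the last joint's range is limited). The gripper opens to 92 mm and grips with 3 to 60 N. Pads are 19 mm wide; open, the fingers measure 130 mm over their backs; the gripper's body (75 mm by 190 mm) begins 47 mm behind the grasp point.
Start: joints at [-1.321, 0.342, 1.524, -0, 1.275, -0.146], TCP at [0.202, -0.484, 0.227] pointing down, gripper open.
Joint ranges: [-2.53, 2.53], [-0.77, 2.02], [0.04, 2.7], [-1, 4.14], [0.28, 2.66], [-3.11, 3.11]. Speed limits (rad/s): [2.57, 2.57, 3.14, 3.14, 3.14, 3.14].

INTERFACE

Orientations are given as [roll, pitch, yaw] about the fixed x, y, z axes, in that order (R = Rz(yaw) Ry(pitch) Rx(roll)).
In Python, from cell import observe, read_camera, calibration, hand_in, tcp_to_grasp gives the robot as it stands.
- The arm moves only by the tool send_rows, never from a script. Its argument "targets" is a list of rows, each a list of 5 numbers: the opening, from 0 (shut) to 1 (fully open), then the shift along the world's x, y, z in m, then the turn about the world's z in rad. A call has 1 to 5 rows; each row shifts and turns the commanded pose from where the row before left it; what a row does not reach is not made up. A row lasts 1/10 s, in which the tool goes at most 50 mm and 8.59 degrees, less where a joint would pass 70% of its speed; a pose out of reach is approached as far as the arm can. A call is refused whole if a number of a shift passes 0.05 or a number of a turn 0.15, either way. A call with a gripper value outside its range is refused whole. The fingers move at their own pace and stop on an object; "grip_force" is the grip in N (left out, the last holds). Time passes only in rows, so rows that do not move let the fingers close. It gives the time, the measured TCP pose, the force, the opening and the grip force at its end, in the units of the state.
- observe(): the state, without advancing time (a new reading comes with each control period).
- read_camera(name): name is "side" or "top"; returns (picture, depth): 420x560x3 uint8, red, green, blue; 420x560 float32, m along the optical axis (not along the pixel's ray), 0 where there is no reading.
- calibration(name): a dict with "intrinsics" (3x3 intrinsics, pixels), "world_to_cam" (4x4, takes a point from world to camera coordinates). Camera axes: x right, y up, looking along -z (the intrinsics and any distortion apply to the point x, -y, -z); pixel columns grow to the right and rows downward; lengths in m; the calibration is good to about 2 mm. A picture is of the moment at which its call begins. calibration takes no time and is no camera call.
- hand_in(): hands the job in; it is judged then, once.
The state is a dict: "time": time; "qpos": joint angles; "qvel": joint speeds; "joint_efforts": joint torques, N m; "tool_pos": TCP position; "tool_rot": TCP orientation; "contact_force": force on the tool from outside, world axes, zero at the start; "torque": the same for the moment, N m; "opening": finger opening in m; "grip_force": force on a finger pad.
Only numpy, scipy, OpenCV 4.12 (cv2) and the standard library are available. Lean on these libraries where they do the work, as an engineer would, in place of code of your own. Each camera call takes 0.05 s, during which the arm holds its last target. There are 200 camera calls.

TASK

The box-shaped shade of the bedside lamp is off and stands mouth up on the bedside table. First swing the lamp's tilting head until it points straight up. Then pick the shade up and turn it over in two goes, laying it down on its side on the table and letting go in between, and press it mouth down onto the head until it clicks fully home; leave the head pointing straight up, and do not disturb the water bottle or the remote control.

Things in the scene. Friction and masses are not known exactly. Their poses are not given: they have to be found in the camera images.
- lamp: Bedside lamp, screwed to the table and never moving: round aluminium foot 120 mm across and 14 mm high, thin stem up to the tilt hinge, which lies 100 mm straight above this origin (centre of the foot's underside, on the table). The hinge axis is the lamp's y axis; the head leans towards the lamp's +x.
- lamp_head (a joint): Tilt of the lamp head in rad: 0 = straight up, positive = leaning towards the lamp's +x; range -0.4 to 1.0, starts between 0.35 and 0.75. It is stiff and stays where it is left (0.6 N m of friction, about 8 N pushed sideways near its top).
- lamp_top (a point): Centre of the head's top, 75 mm from the hinge along the head, turning with it (z along the head). From the hinge: neck 0 to 20 mm; square flange 56 mm wide, 20 to 30 mm; square white light column 42 mm wide from 30 to 63 mm, then tapering to 32 mm wide at 75 mm. The sides of flange and column lie along the lamp's x and y.
- lamp_seat (a point): Centre of the flange's upper face, 30 mm from the hinge along the head, turning with it; z along the head towards its top. The shade's mouth comes to rest on this face. A shade put loosely over the column stops on the catches, its mouth about 21 mm above this face; pressing then takes about 6 to 16 N, the force falls, it snaps past and goes home.
- lamp_catch (a point): Centre of the head at the height of its two sprung catches, 45 mm from the hinge, 15 mm above the flange; axes as lamp_seat. On the column's +y and -y sides here a steel ball of radius 9 mm stands 4 mm out and can be pushed in; the shade's lip snaps past both.
- shade: Loose shade: a square box 56 x 56 mm, 55 mm long, about 90 g, cream with an aluminium band round its mouth, one end closed, the other open. Origin at the centre of the closed end's outer face; z points from there to the mouth; x and y are square to its sides. Starts standing mouth up. Walls 2.5 mm thick, closed end 4 mm.
- shade_mid (a point): Centre of the shade's box, 27.5 mm from the closed end along its z; axes as shade.
- shade_mouth (a point): Centre of the open end of the shade, 55 mm from the closed end; axes as shade. The last 8 mm are a lip 5 mm thick that leaves an opening 46 mm square: 2 mm of play a side over the column, so the shade's sides must be square with the column's; any quarter turn fits.
- bottle: Bystander: full water bottle, blue, brass-coloured cap, 62 mm across and 185 mm high, loose, upright; origin at the centre of its underside. Leave alone.
- remote: Bystander: black remote control, 185 x 47 x 20 mm, long along its x, loose, lying flat; origin at the centre of its underside. Leave alone.

How it is judged:
By the outcome, as a careful person would: the job done as asked, in the order asked, and still so for the second after the job is handed in, with the robot touching nothing.
It also fails if it takes over 72 s, if anything falls off the work surface, if the arm or the gripper's body presses on something with over 40 N, if the wrist force passes 120 N, or if a joint passes its speed limit or range.

## Working session

There is one attempt and no reset: what is moved stays moved. The work goes in short steps, Python scripts to look and compute and a tool call to move; the robot and the scene stay as the last step left them, time stands still between calls to the robot, and variables do not carry over. Pictures are saved under pics/ and viewed, at most 10 in all, crops included, and the job is handed in when it is done.

Besides the shell and the picture viewer there is one more tool, called after "Request:" as name(argument=value, ...), one argument or row to a line, values as JSON. send_rows: Moves the arm, as the interface text tells. Its arguments: {"type":"object","properties":{"targets":{"type":"array","items":{"type":"array","items":{"type":"number"}}},"grip_force":{"type":"number"}},"required":["targets"]}

```bash
mkdir -p pics
cat > h.py <<'E'
import numpy as np, cv2
from cell import observe, read_camera, calibration, hand_in, tcp_to_grasp
def pts(name):
    im,d=read_camera(name); c=calibration(name); K=np.array(c["intrinsics"]); T=np.linalg.inv(np.array(c["world_to_cam"]))
    v,u=np.mgrid[0:d.shape[0],0:d.shape[1]]
    X=np.stack([(u-K[0,2])/K[0,0]*d,-(v-K[1,2])/K[1,1]*d,-d],-1)
    W=X@T[:3,:3].T+T[:3,3]; W[d==0]=np.nan
    return im,W
def save(im,n): cv2.imwrite(f"pics/{n}.png",im[:,:,::-1])
E
python3 - <<'E'
from h import *
print(tcp_to_grasp, observe())
for n in("side","top"):
    c=calibration(n); print({k:v for k,v in c.items() if k not in("intrinsics","world_to_cam")}); print(c["intrinsics"]); T=np.linalg.inv(np.array(c["world_to_cam"])); print(T.round(3))
    im,W=pts(n); save(im,n+"0"); np.savez(n+"0",im=im,W=W)
E
```

```text
0.0188 {'time': 0.0, 'qpos': array([-1.32101616e+00,  3.42713068e-01,  1.52499602e+00,  8.70134955e-06,
        1.27542133e+00, -1.46002122e-01]), 'qvel': array([-3.89828280e-04,  5.89934805e-05, -2.04700500e-04, -6.81561490e-04,
       -1.43243189e-05, -1.82893092e-03]), 'joint_efforts': array([-1.48338622e-03, -4.31247175e+01, -2.44224304e+01,  7.15863495e-02,
        5.58611273e-02, -1.08374181e-04]), 'tool_pos': array([ 0.20232422, -0.48400965,  0.22605731]), 'tool_rot': array([-3.14007245e+00, -2.31952927e-04,  3.95779571e-01]), 'contact_force': array([-0.46777249,  0.26220299,  0.6286528 ]), 'torque': array([-0.00709625, -0.04521685, -0.01370594]), 'grip_force': 0.0, 'opening': 0.09174563868079554}
{}
[[464.18656941   0.         287.7847688 ]
 [  0.         464.18656941 214.106296  ]
 [  0.           0.           1.        ]]
[[-0.866  0.36  -0.346  0.322]
 [-0.499 -0.637  0.588  0.468]
 [-0.009  0.682  0.732  0.817]
 [ 0.     0.     0.     1.   ]]
{}
[[481.66805897   0.         286.22403484]
 [  0.         481.66805897 204.98914778]
 [  0.           0.           1.        ]]
[[ 0.052  0.979 -0.199  0.486]
 [-0.999  0.051 -0.011 -0.055]
 [-0.     0.199  0.98   0.952]
 [ 0.     0.     0.     1.   ]]
```

View pics/side0.png

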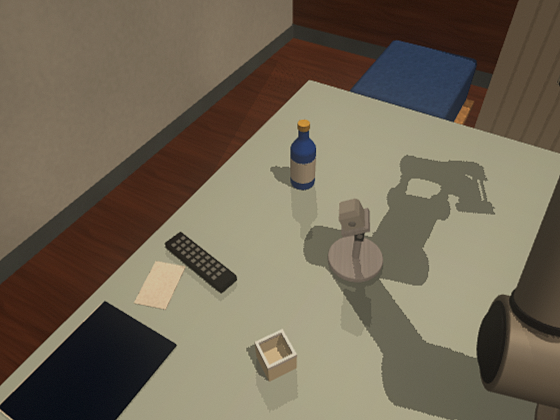

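View pics/top0.png

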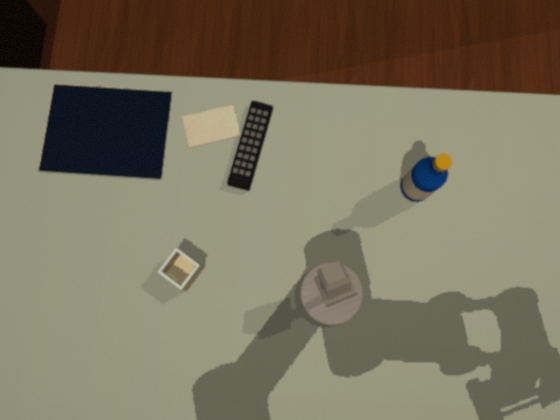

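The side view has the shade at about (276,355), the lamp foot at (356,258), the head at (352,217), the remote at (200,262) and the bottle at (303,155). In the top view the shade mouth is at (180,268) and the foot at (331,293), with the head leaning up the image, which is roughly world +x. The bottle is at (425,178) and the remote at (250,145).

Run:
```python
from h import *
D={n:np.load(n+"0.npz") for n in("side","top")}
def sel(n,box,z0,z1):
    W=D[n]["W"];u0,u1,v0,v1=box; P=W[v0:v1,u0:u1].reshape(-1,3); P=P[np.isfinite(P[:,0])]
    return P[(P[:,2]>z0)&(P[:,2]<z1)]
def rect(P): 
    r=cv2.minAreaRect((P[:,:2]*1000).astype(np.float32)); return np.round(r[0],1),np.round(r[1],1),round(r[2],1)
for n,b in(("top",(150,210,240,300)),("side",(245,310,320,390))):
    P=sel(n,b,.045,.07); print(n,"shade rim",len(P),rect(P),np.median(P[:,2]))
for n,b in(("top",(290,375,250,335)),("side",(320,390,225,290))):
    P=sel(n,b,.008,.02); print(n,"foot",len(P),cv2.minEnclosingCircle((P[:,:2]*1000).astype(np.float32)),np.median(P[:,2]))
    P=sel(n,(300,390,190,330),.125,.2); print("head",len(P),P.min(0).round(3),P.max(0).round(3),P.mean(0).round(3)); print(rect(P))
P=sel("top",(390,460,140,210),.02,.25);print("bottle",P.min(0).round(3),P.max(0).round(3))
P=sel("top",(220,280,95,195),.012,.03);print("remote",rect(P),np.median(P[:,2]))
# head planar facets
for n in D:
    W=D[n]["W"]; im=D[n]["im"]
    b=(300,375,250,335) if n=="top" else (325,385,190,245)
    P=sel(n,b,.12,.2)
    # dominant planes: local normals
    u0,u1,v0,v1=b; w=W[v0:v1,u0:u1]
    g1=cv2.Sobel(w,-1,1,0,ksize=3);g2=cv2.Sobel(w,-1,0,1,ksize=3);N=np.cross(g2,g1);N/=np.linalg.norm(N,axis=-1,keepdims=True)
    m=(w[...,2]>.12)&np.isfinite(N[...,0]); Q=N[m].astype(np.float32); Q*=np.sign(Q[:,2:3])
    _,l,c=cv2.kmeans(Q,4,None,(3,100,1e-5),5,0)
    for k in range(4):
        q=w[m][l[:,0]==k]; print(n,"normal",c[k].round(2),len(q),q.mean(0).round(3))
```

```text
top shade rim 377 (array([539.7, 147.7]), array([57. , 56.2]), 56.7) 0.05438561431959432
side shade rim 481 (array([540.2, 147.8]), array([56.8, 58. ]), 56.9) 0.054421373414499596
top foot 1836 ((510.8843078613281, -140.33627319335938), 59.91110610961914) 0.013472019064294571
head 1171 [ 0.485 -0.172  0.125] [ 0.56  -0.104  0.176] [ 0.522 -0.133  0.155]
(array([ 524. , -134.3]), array([62.9, 56.1]), 24.2)
side foot 1773 ((511.1098937988281, -139.49270629882812), 61.10852813720703) 0.014047240445852816
head 861 [ 0.486 -0.173  0.125] [ 0.558 -0.102  0.176] [ 0.521 -0.124  0.152]
(array([ 524.5, -134.3]), array([62.4, 60.5]), 24.2)
bottle [ 0.699 -0.33   0.02 ] [ 0.76  -0.271  0.188]
remote (array([800. ,  35.7]), array([ 47.7, 185.5]), 78.0) 0.019803696126503234
side normal [-0.74 -0.33  0.48] 216 [ 0.515 -0.136  0.152]
side normal [0.28 0.2  0.86] 272 [ 0.527 -0.126  0.156]
side normal [ 0.4  -0.81  0.24] 158 [ 0.519 -0.119  0.143]
side normal [-0.3   0.83  0.27] 224 [ 0.521 -0.113  0.15 ]
top normal [0.34 0.16 0.82] 457 [ 0.529 -0.13   0.159]
top normal [-0.72 -0.31  0.51] 401 [ 0.511 -0.14   0.152]
top normal [-0.34  0.83  0.28] 169 [ 0.52  -0.115  0.15 ]
top normal [ 0.38 -0.81  0.27] 128 [ 0.528 -0.145  0.147]<stdin>:22: RuntimeWarning: invalid value encountered in divide
```

Request:
send_rows(
  targets=[
    [1, 0.0223, 0.0237, 0, 0.1063],
    [1, 0.0223, 0.0237, 0, 0.1063],
    [1, 0.0223, 0.0237, 0, 0.1063],
    [1, 0.0223, 0.0237, 0, 0.1063],
    [1, 0.0223, 0.0237, 0, 0.1063],
  ],
  grip_force=10,
)

```text
time: 0.6
tool_pos: [0.3145, -0.3647, 0.2264]
tool_rot: [-3.141, -0.0, 0.931]
contact_force: [0.1, 0.7, -0.2]
opening: 0.0918
grip_force: 0.0
```

Request:
send_rows(
  targets=[
    [1, 0.0223, 0.0237, 0, 0.1063],
    [1, 0.0223, 0.0237, 0, 0.1063],
    [1, 0.0223, 0.0237, 0, 0.1063],
    [1, 0.0223, 0.0237, 0, 0.1063],
    [1, 0.0223, 0.0237, 0, 0.1063],
  ],
)

```text
time: 1.1
tool_pos: [0.4261, -0.2462, 0.2265]
tool_rot: [-3.141, -0.0, 1.463]
contact_force: [0.6, 0.5, -0.2]
opening: 0.0915
grip_force: 0.0
```

Request:
send_rows(
  targets=[
    [1, 0.0223, 0.0237, 0, 0.1063],
    [1, 0.0223, 0.0237, 0, 0.1063],
    [1, 0.0223, 0.0237, 0, 0.1063],
    [1, 0.0223, 0.0237, 0, 0.1063],
    [1, 0.0223, 0.0237, 0, 0.1063],
  ],
)

```text
time: 1.6
tool_pos: [0.5375, -0.1277, 0.2263]
tool_rot: [-3.141, -0.001, 1.995]
contact_force: [0.1, -0.7, -0.3]
opening: 0.0919
grip_force: 0.0
```

Request:
send_rows(
  targets=[
    [1, 0, 0, 0, 0],
    [1, 0, 0, 0, 0],
  ],
)

```text
time: 1.8
tool_pos: [0.5367, -0.1285, 0.2261]
tool_rot: [-3.14, -0.001, 1.991]
contact_force: [0.0, -0.7, -0.3]
opening: 0.0917
grip_force: 0.0
```

Request:
send_rows(
  targets=[
    [1, 0, 0, -0.023, 0],
    [1, 0, 0, -0.023, 0],
    [1, 0, 0, -0.023, 0],
    [1, 0, 0, -0.023, 0],
    [1, 0, 0, 0, 0],
  ],
)

```text
time: 2.3
tool_pos: [0.5342, -0.1293, 0.1319]
tool_rot: [-3.137, -0.005, 1.988]
contact_force: [0.2, 0.7, -0.3]
opening: 0.092
grip_force: 0.0
```

Request:
send_rows(
  targets=[
    [1, -0.0078, -0.0035, 0, 0],
    [1, -0.0078, -0.0035, 0, 0],
    [1, -0.0078, -0.0035, 0, 0],
  ],
)

```text
time: 2.6
tool_pos: [0.5131, -0.1402, 0.136]
tool_rot: [3.14, 0.002, 1.99]
contact_force: [0.4, 0.1, -0.2]
opening: 0.0918
grip_force: 0.0
```

Request:
send_rows(
  targets=[
    [1, -0.0078, -0.0035, 0, 0],
    [1, -0.0078, -0.0035, 0, 0],
    [1, -0.0078, -0.0035, 0, 0],
    [1, 0, 0, 0, 0],
  ],
)

```text
time: 3.0
tool_pos: [0.4962, -0.1504, 0.1397]
tool_rot: [3.126, 0.01, 1.989]
contact_force: [14.4, 7.0, 11.2]
opening: 0.0919
grip_force: 8.1
```

Request:
send_rows(
  targets=[
    [1, 0.007, 0.0032, 0, 0],
    [1, 0.007, 0.0032, 0, 0],
    [1, 0.0071, 0.0031, 0, 0],
    [1, 0, 0, 0, 0],
  ],
  grip_force=20,
)

```text
time: 3.4
tool_pos: [0.5116, -0.1401, 0.1342]
tool_rot: [-3.141, -0.001, 1.991]
contact_force: [-0.5, 0.2, -0.6]
opening: 0.0915
grip_force: 0.0
```

Request:
send_rows(
  targets=[
    [0.4, 0, 0, 0, 0],
    [0.4, 0, 0, 0, 0],
    [0.4, 0, 0, 0, 0],
    [0.4, 0, 0, 0, 0],
    [0.4, 0, 0, 0, 0],
  ],
)

```text
time: 3.9
tool_pos: [0.5111, -0.1405, 0.1348]
tool_rot: [3.142, -0.0, 1.99]
contact_force: [0.8, 0.8, -0.8]
opening: 0.0561
grip_force: 1.8
```

Request:
send_rows(
  targets=[
    [0.4, 0, 0, 0, 0],
    [0.4, 0, 0, 0, 0],
  ],
  grip_force=45,
)

```text
time: 4.1
tool_pos: [0.5139, -0.1394, 0.1359]
tool_rot: [3.135, 0.002, 1.99]
contact_force: [8.0, 6.1, 1.9]
opening: 0.0429
grip_force: 44.0
```

Request:
send_rows(
  targets=[
    [0.4, 0, 0, 0, 0],
    [0.4, -0.002, -0.001, 0, 0],
    [0.4, -0.001, 0, 0, 0],
    [0.4, 0, 0, 0, 0],
    [0.4, 0, 0, 0, 0],
  ],
  grip_force=55,
)

```text
time: 4.6
tool_pos: [0.5126, -0.14, 0.1366]
tool_rot: [3.131, 0.003, 1.99]
contact_force: [12.6, 9.3, 3.5]
opening: 0.0424
grip_force: 53.9
```

Request:
send_rows(
  targets=[
    [1, 0, 0, 0, 0],
    [1, 0, 0, 0, 0],
    [1, 0, 0, 0, 0],
    [1, 0, 0, 0.04, 0],
    [1, 0, 0, 0.05, 0],
  ],
)

```text
time: 5.1
tool_pos: [0.5064, -0.1411, 0.2234]
tool_rot: [-3.137, -0.005, 1.99]
contact_force: [1.4, -0.4, -0.4]
opening: 0.0781
grip_force: 0.0
```

Request:
send_rows(
  targets=[
    [1, 0.03, 0.04, 0, -0.11],
    [1, 0.01, 0.045, 0, -0.11],
    [1, 0, 0.045, 0, -0.11],
    [1, 0, 0.045, 0, -0.11],
    [1, 0, 0.045, 0, -0.11],
  ],
)

```text
time: 5.6
tool_pos: [0.5477, 0.0799, 0.2243]
tool_rot: [-3.141, 0.001, 1.435]
contact_force: [0.7, 0.3, 0.8]
opening: 0.0919
grip_force: 0.0
```

```bash
cat >> h.py <<'E'
def near(W,c,r,z0,z1):
    P=W.reshape(-1,3); P=P[np.isfinite(P[:,0])]
    return P[(abs(P[:,:2]-c)<r).all(1)&(P[:,2]>z0)&(P[:,2]<z1)]
def rect(P):
    r=cv2.minAreaRect((P[:,:2]*1000).astype(np.float32)); return np.round(r[0],1),np.round(r[1],1),round(r[2],1)
E
python3 - <<'E'
from h import *
for n in("top","side"):
    im,W=pts(n); save(im,n+"1")
    for a,b in((.118,.128),(.1285,.14),(.14,.165),(.167,.19)):
        P=near(W,(.52,-.135),.07,a,b)
        if len(P)>5: print(n,a,len(P),rect(P),P[:,2].mean().round(4))
    P=near(W,(.511,-.14),.03,.172,.19)
    if len(P)>20:
        A=np.c_[P[:,:2],np.ones(len(P))]; s=np.linalg.lstsq(A,P[:,2],rcond=None)[0]; print("top plane slopes",s, "lamp-x slope",s[0]*.912+s[1]*.41)
E
```

```text
top 0.118 85 (array([ 511.8, -139.3]), array([56. , 55.5]), 23.5) 0.1264
top 0.1285 283 (array([ 512.3, -139.6]), array([56.1, 56. ]), 24.1) 0.1307
top 0.14 117 (array([ 513.5, -139.2]), array([43.2, 49.5]), 24.5) 0.1571
top 0.167 571 (array([ 513.5, -138.6]), array([39.7, 38.9]), 24.2) 0.1732
top plane slopes [-0.02997819 -0.01706926  0.18738473] lamp-x slope -0.03433851024630404
side 0.118 77 (array([ 517.7, -126.4]), array([33. , 75.9]), 67.2) 0.1254
side 0.1285 228 (array([ 512.2, -138.3]), array([54.9, 57.7]), 24.8) 0.132
side 0.14 207 (array([ 517.4, -123.5]), array([28.8, 56.1]), 73.5) 0.1534
side 0.167 327 (array([ 513.8, -137.3]), array([39. , 39.6]), 23.5) 0.1735
top plane slopes [-0.03873325 -0.03547571  0.19003909] lamp-x slope -0.04986976251807501
```

View pics/side1.png

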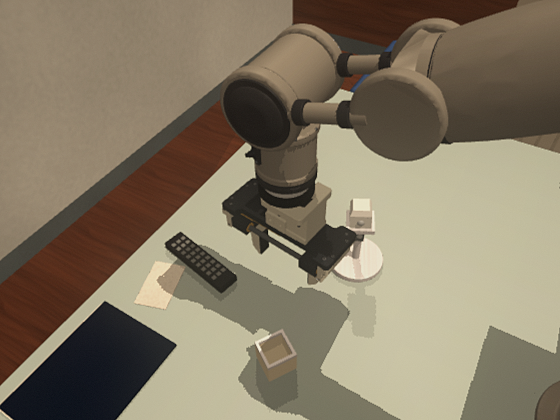

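The head is still leaning about 0.035 rad towards +x, matching the 1.5 mm offset the tool measured while gripping. I'll grip it again and correct that.

Request:
send_rows(
  targets=[
    [1, 0, -0.045, 0, 0.11],
    [1, 0, -0.045, 0, 0.11],
    [1, 0, -0.045, 0, 0.11],
    [1, -0.01, -0.045, 0, 0.11],
    [1, -0.03, -0.04, 0, 0.11],
  ],
  grip_force=50,
)

```text
time: 6.2
tool_pos: [0.5082, -0.1447, 0.224]
tool_rot: [-3.141, 0.001, 1.995]
contact_force: [0.8, -0.8, 0.5]
opening: 0.0915
grip_force: 0.0
```

Request:
send_rows(
  targets=[
    [1, 0, 0, -0.03, 0],
    [1, 0, 0, -0.03, 0],
    [1, 0, 0, -0.03, 0],
    [0.4, 0, 0, 0, 0],
    [0.4, 0, 0, 0, 0],
  ],
)

```text
time: 6.7
tool_pos: [0.508, -0.142, 0.135]
tool_rot: [-3.141, -0.001, 1.99]
contact_force: [0.6, -0.3, -0.3]
opening: 0.0802
grip_force: 0.0
```

Request:
send_rows(
  targets=[
    [0.4, 0, 0, 0, 0],
    [0.4, 0, 0, 0, 0],
    [0.4, -0.001, -0.0005, 0, 0],
    [0.4, -0.001, -0.0005, 0, 0],
    [0.4, 0, 0, 0, 0],
  ],
)

```text
time: 7.2
tool_pos: [0.5097, -0.1413, 0.1369]
tool_rot: [3.133, 0.003, 1.99]
contact_force: [7.8, 7.8, 3.4]
opening: 0.0419
grip_force: 50.0
```

Request:
send_rows(
  targets=[
    [1, 0, 0, 0, 0],
    [1, 0, 0, 0, 0],
    [1, 0, 0, 0, 0],
    [1, 0, 0, 0.04, 0],
    [1, 0, 0, 0.05, 0],
  ],
)

```text
time: 7.7
tool_pos: [0.5045, -0.142, 0.2236]
tool_rot: [-3.137, -0.005, 1.99]
contact_force: [1.0, -0.7, 0.4]
opening: 0.0766
grip_force: 0.0
```

Request:
send_rows(
  targets=[
    [1, 0.03, 0.04, 0, -0.11],
    [1, 0.01, 0.045, 0, -0.11],
    [1, 0, 0.045, 0, -0.11],
    [1, 0, 0.045, 0, -0.11],
    [1, 0, 0.045, 0, -0.11],
  ],
)

```text
time: 8.2
tool_pos: [0.5458, 0.079, 0.2245]
tool_rot: [-3.141, 0.0, 1.435]
contact_force: [0.4, 0.8, -0.2]
opening: 0.0916
grip_force: 0.0
```

```bash
cat > head.py <<'E'
from h import *
print(observe()["tool_pos"],observe()["tool_rot"])
for n in("top","side"):
  for rep in range(2):
    im,W=pts(n)
    P=near(W,(.511,-.14),.03,.170,.19); c=np.median(P[:,:2],0); P=P[(abs(P[:,:2]-c)<.011).all(1)]
    A=np.c_[P[:,:2],np.ones(len(P))]; s=np.linalg.lstsq(A,P[:,2],rcond=None)[0]
    Q=near(W,(.511,-.14),.03,.167,.19); F=near(W,(.511,-.14),.065,.008,.02)
    N=near(W,(.511,-.14),.05,.1275,.134)
    print(n,len(P),"slope x,y",(s[0]*.912+s[1]*.41).round(4),(-s[0]*.41+s[1]*.912).round(4),rect(Q),"flange",rect(N),"foot",cv2.minEnclosingCircle((F[:,:2]*1000).astype(np.float32)))
E
python3 head.py
```

```text
[0.54576619 0.07902582 0.22447442] [-3.14092061e+00  4.11758067e-04  1.43527382e+00]
top 195 slope x,y 0.0088 -0.0228 (array([ 510.5, -139.8]), array([39. , 39.8]), 24.2) flange (array([ 510.8, -140.4]), array([55.9, 56.1]), 23.9) foot ((510.9275817871094, -140.3045196533203), 59.886322021484375)
top 195 slope x,y 0.0254 0.0031 (array([ 510.1, -140. ]), array([38.7, 39.4]), 24.5) flange (array([ 510.8, -140.4]), array([55.9, 56.4]), 23.9) foot ((510.98529052734375, -140.55325317382812), 59.975250244140625)
side 96 slope x,y 0.0046 -0.0229 (array([ 510.6, -138.1]), array([40. , 40.5]), 22.8) flange (array([ 511.1, -140. ]), array([54.7, 58.2]), 24.8) foot ((505.7640686035156, -139.20664978027344), 61.34738540649414)
side 99 slope x,y 0.0106 -0.0471 (array([ 510.7, -138.1]), array([40.7, 38.7]), 21.5) flange (array([ 510.7, -139.2]), array([54.9, 59.5]), 25.2) foot ((510.64154052734375, -140.0310821533203), 60.93058395385742)
```

The head is now vertical to within about 0.01 rad. Next I'll move over the shade.

Request:
send_rows(
  targets=[
    [1, -0.0032, 0.015, 0, -0.111],
    [1, -0.0032, 0.015, 0, -0.111],
    [1, -0.0031, 0.015, -0.04, -0.111],
    [1, -0.0031, 0.015, -0.04, -0.111],
    [1, 0, 0, -0.03, 0],
  ],
  grip_force=30,
)

```text
time: 8.9
tool_pos: [0.5326, 0.137, 0.1126]
tool_rot: [-3.14, 0.001, 0.994]
contact_force: [0.2, -0.5, -0.1]
opening: 0.0916
grip_force: 0.0
```

Request:
send_rows(
  targets=[
    [1, 0, 0, 0, 0],
    [1, 0, 0, 0, 0],
  ],
)

```text
time: 9.1
tool_pos: [0.5342, 0.1362, 0.1152]
tool_rot: [3.142, 0.0, 0.996]
contact_force: [-0.3, 0.8, 1.0]
opening: 0.0918
grip_force: 0.0
```

Request:
send_rows(
  targets=[
    [1, -0.0008, 0.0015, -0.031, -0.005],
    [1, 0, 0, -0.031, 0],
    [1, 0, 0, -0.03, 0],
    [0.5, 0, 0, 0, 0],
    [0.5, 0, 0, 0, 0],
  ],
  grip_force=25,
)

```text
time: 9.6
tool_pos: [0.5343, 0.1386, 0.0246]
tool_rot: [3.14, -0.001, 0.991]
contact_force: [-0.0, -0.8, 0.5]
opening: 0.0803
grip_force: 0.0
```

Request:
send_rows(
  targets=[
    [0.5, 0, 0, 0, 0],
    [0.5, 0, 0, 0, 0],
    [0.5, 0, 0, 0.015, 0],
    [0.5, 0, 0, 0.015, 0],
    [0.5, 0, 0, 0, 0],
  ],
)

```text
time: 10.1
tool_pos: [0.5347, 0.1393, 0.0555]
tool_rot: [3.137, -0.003, 0.991]
contact_force: [-0.2, 0.6, -0.5]
opening: 0.0559
grip_force: 25.0
```

Run:
```python
from h import *
im,W=pts("side"); save(cv2.resize(im[250:420,180:400],None,fx=3,fy=3),"lift")
```

```text
(no output)
```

View pics/lift.png

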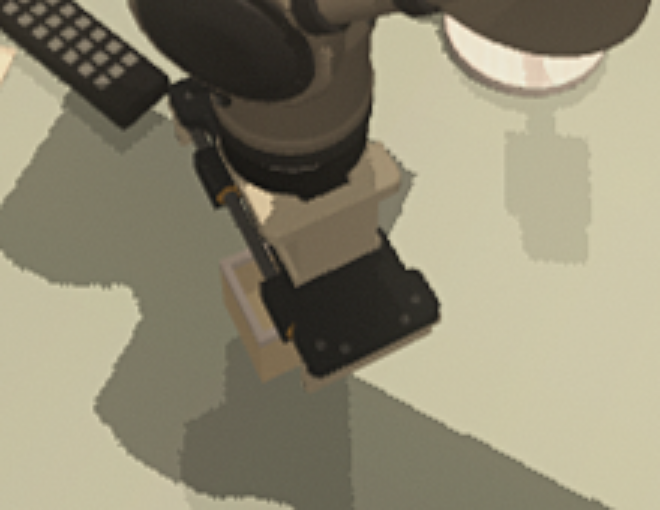

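Request:
send_rows(
  targets=[
    [0.5, 0, 0, 0, 0],
    [0.5, 0, 0, 0.02, 0],
    [0.5, 0, 0, 0, 0],
    [0.5, 0, 0, 0, 0],
  ],
  grip_force=3,
)

```text
time: 10.55
tool_pos: [0.5327, 0.1391, 0.0722]
tool_rot: [3.142, 0.0, 0.991]
contact_force: [0.3, -0.3, -1.6]
opening: 0.056
grip_force: 3.0
```

Run:
```python
from h import *
o=observe(); g=o["tool_pos"]; print(g,o["grip_force"],o["opening"])
d=np.array([.5476,.8368]); s=np.array([.8368,-.5476])
for n in("side","top"):
    im,W=pts(n); save(im,n+"2")
    q=W-np.array([g[0],g[1],0]); a=q[...,:2]@d; b=q[...,:2]@s
    m=(abs(b)<.027)&(a>.011)&(a<.06)&(W[...,2]>.01)&(W[...,2]<.12)
    A=a[m];Z=W[...,2][m];print(n,m.sum())
    for lo in np.arange(.01,.06,.004):
        k=(A>=lo)&(A<lo+.004)
        if k.sum(): print(round(lo,3),Z[k].min().round(3),Z[k].max().round(3))
```

```text
[0.53272601 0.13905216 0.07222459] 2.9988938849419355 0.056003646505906314
side 466
0.014 0.034 0.067
0.018 0.035 0.087
0.022 0.034 0.088
0.026 0.036 0.09
0.03 0.035 0.089
0.034 0.033 0.091
0.038 0.033 0.091
top 0
```

Request:
send_rows(
  targets=[
    [0.5, 0, 0, -0.017, 0],
    [0.5, 0, 0, -0.017, 0],
    [0.5, 0, 0, 0, 0],
    [0.75, 0, 0, 0, 0],
    [0.75, 0, 0, 0, 0],
  ],
)

```text
time: 11.15
tool_pos: [0.5332, 0.1391, 0.0392]
tool_rot: [3.141, -0.0, 0.991]
contact_force: [0.2, -0.1, 0.2]
opening: 0.0668
grip_force: 0.0
```

Request:
send_rows(
  targets=[
    [0.8, 0, 0, 0, 0],
    [0.8, -0.0033, -0.005, -0.013, 0],
    [0.8, 0, 0, 0, 0],
  ],
  grip_force=10,
)

```text
time: 11.45
tool_pos: [0.5285, 0.1337, 0.0251]
tool_rot: [-3.14, 0.001, 0.991]
contact_force: [-0.9, -0.2, -0.3]
opening: 0.0734
grip_force: 0.0
```

Request:
send_rows(
  targets=[
    [0.5, 0, 0, 0, 0],
    [0.5, 0, 0, 0, 0],
    [0.5, 0, 0, 0, 0],
    [0.5, 0, 0, -0.001, 0],
    [0.5, 0, 0, 0, 0],
  ],
)

```text
time: 11.95
tool_pos: [0.53, 0.1343, 0.0261]
tool_rot: [3.14, -0.001, 0.992]
contact_force: [-2.1, -0.2, 8.9]
opening: 0.056
grip_force: 10.0
```

Request:
send_rows(
  targets=[
    [0.5, -0.0032, -0.0049, 0, 0],
    [0.5, -0.0032, -0.0049, 0, 0],
    [0.5, -0.0032, -0.0049, -0.001, 0],
    [0.5, -0.0032, -0.0049, -0.001, 0],
    [0.5, 0, 0, 0, 0],
  ],
)

```text
time: 12.45
tool_pos: [0.5188, 0.1146, 0.0245]
tool_rot: [3.137, -0.004, 0.991]
contact_force: [1.8, 0.7, 7.3]
opening: 0.0561
grip_force: 10.0
```

```bash
cat > prof.py <<'E'
from h import *
import sys
o=observe(); g=o["tool_pos"]; print(g,o["contact_force"].round(1),o["grip_force"])
d=np.array([.5476,.8368]); s=np.array([.8368,-.5476])
im,W=pts("side"); save(cv2.resize(im[240:420,160:400],None,fx=3,fy=3),sys.argv[1])
q=W-np.array([g[0],g[1],0]); a=q[...,:2]@d; b=q[...,:2]@s
m=(abs(b)<.027)&(abs(a)>.012)&(abs(a)<.07)&(W[...,2]>.005)&(W[...,2]<.12)
A=a[m];Z=W[...,2][m]
for lo in np.arange(-.07,.07,.005):
    k=(A>=lo)&(A<lo+.005)
    if k.sum(): print(round(lo*1000),int(k.sum()),Z[k].min().round(3),Z[k].max().round(3))
E
python3 prof.py roll1
```

```text
[0.51875787 0.11464239 0.02452706] [1.8 0.7 7.3] 9.9998495914042
10 8 0.005 0.058
15 33 0.006 0.041
20 73 0.006 0.109
25 149 0.007 0.11
30 99 0.005 0.11
35 57 0.008 0.063
40 131 0.009 0.066
45 185 0.012 0.061
50 71 0.006 0.025
```

View pics/roll1.png

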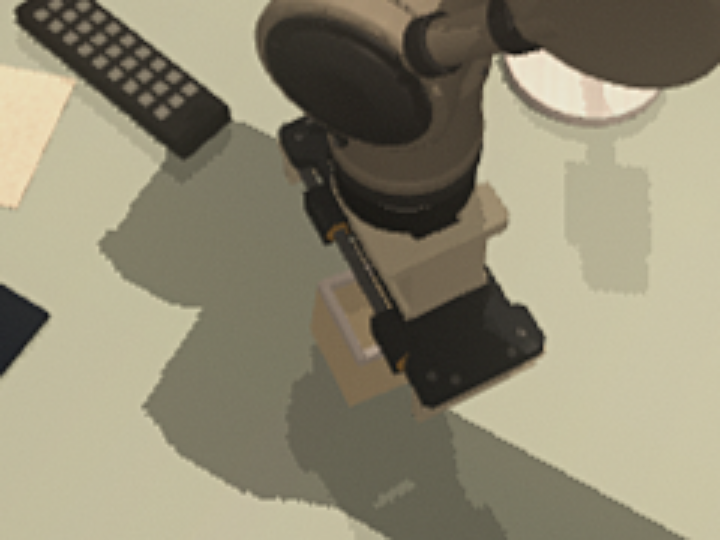

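The shade's rear edge is up (rim near crop (340,300)), and it is tilted about 12°, so the roll works. Continuing along the arc.

Request:
send_rows(
  targets=[
    [0.5, -0.0026, -0.0039, -0.0005, 0],
    [0.5, -0.0026, -0.0039, -0.0008, 0],
    [0.5, -0.0026, -0.0039, -0.001, 0],
    [0.5, -0.002, -0.003, -0.0015, 0],
    [0.5, -0.002, -0.003, -0.0017, 0],
  ],
  grip_force=8,
)

```text
time: 13.0
tool_pos: [0.506, 0.0963, 0.0178]
tool_rot: [3.139, -0.001, 0.991]
contact_force: [2.8, -0.4, 4.4]
opening: 0.0559
grip_force: 8.0
```

```bash
python3 prof.py roll2
```

```text
[0.50602333 0.09630567 0.01780265] [ 2.8 -0.4  4.4] 7.999703983850592
10 18 0.006 0.063
15 7 0.008 0.066
20 15 0.006 0.1
25 127 0.006 0.12
30 141 0.01 0.103
35 144 0.012 0.077
40 122 0.015 0.068
45 121 0.02 0.061
50 116 0.026 0.057
55 103 0.024 0.046
60 95 0.029 0.041
```

Request:
send_rows(
  targets=[
    [0.5, -0.0022, -0.0034, -0.0023, 0],
    [0.5, -0.0022, -0.0033, -0.0028, 0],
    [0.5, -0.0019, -0.0029, -0.0031, 0],
    [0.5, -0.0017, -0.0026, -0.0033, 0],
    [0.5, -0.0013, -0.002, -0.003, 0],
  ],
)

```text
time: 13.55
tool_pos: [0.4949, 0.0822, 0.0022]
tool_rot: [-3.141, 0.001, 0.991]
contact_force: [1.4, -2.8, 3.4]
opening: 0.0561
grip_force: 8.0
```

```bash
python3 prof.py roll3
```

```text
[0.49490436 0.08221639 0.00220704] [ 1.4 -2.8  3.4] 8.000190071761608
15 14 0.07 0.074
20 27 0.007 0.112
25 191 0.008 0.119
30 148 0.006 0.088
35 121 0.006 0.067
40 118 0.009 0.065
45 105 0.023 0.062
50 99 0.031 0.059
55 91 0.04 0.056
60 59 0.047 0.053
```

Request:
send_rows(
  targets=[
    [0.5, -0.0015, -0.0022, 0, 0],
    [0.8, 0, 0, 0, 0],
    [0.8, 0, 0, 0, 0],
    [0.8, 0, 0, 0, 0],
    [0.8, 0, 0, 0, 0],
  ],
)

```text
time: 14.1
tool_pos: [0.494, 0.0805, 0.0027]
tool_rot: [-3.141, 0.0, 0.992]
contact_force: [-0.2, 0.2, 0.1]
opening: 0.0731
grip_force: 0.0
```

Request:
send_rows(
  targets=[
    [0.9, 0, 0, 0.03, 0],
    [1, 0, 0, 0.04, 0],
    [1, 0, 0, 0.05, 0],
    [1, -0.02, 0.05, 0, 0],
    [1, -0.02, 0.05, 0, 0],
  ],
)

```text
time: 14.6
tool_pos: [0.458, 0.1736, 0.1246]
tool_rot: [3.139, -0.003, 0.988]
contact_force: [0.4, 0.8, -0.2]
opening: 0.0922
grip_force: 0.0
```

Request:
send_rows(
  targets=[
    [1, -0.02, 0.05, 0, 0],
    [1, 0, 0.05, 0, 0],
    [1, 0, 0, 0, 0],
  ],
)

```text
time: 14.9
tool_pos: [0.4375, 0.2748, 0.1231]
tool_rot: [3.141, -0.003, 0.997]
contact_force: [0.9, -0.2, 0.3]
opening: 0.0917
grip_force: 0.0
```

```bash
cat > find.py <<'E'
from h import *
import sys
for n in("side","top"):
    im,W=pts(n); save(im,sys.argv[1]+n)
    for a,b in((.045,.066),(.015,.066)):
        P=near(W,(.46,.05),.11,a,b)
        m=np.zeros(W.shape[:2],np.uint8)
        k=(abs(W[...,0]-.48)<.12)&(abs(W[...,1]-.07)<.11)&(W[...,2]>a)&(W[...,2]<b); m[k]=1
        c,l,st,_=cv2.connectedComponentsWithStats(m)
        if c<2: print(n,"none"); continue
        for j in range(1,c):
            if st[j,4]<60: continue
            Q=W[l==j]; print(n,a,st[j],rect(Q),"z",Q[:,2].min().round(3),np.median(Q[:,2]).round(4),Q[:,2].max().round(3))
E
python3 find.py a
```

```text
top 0.045 [189 272  43  43 949] (array([497.4,  86.3]), array([55.5, 56.2]), 56.4) z 0.046 0.0557 0.06
top 0.015 [189 272  45  43 981] (array([497.3,  86.3]), array([55.5, 56.3]), 56.5) z 0.016 0.0557 0.06
```

View pics/aside.png

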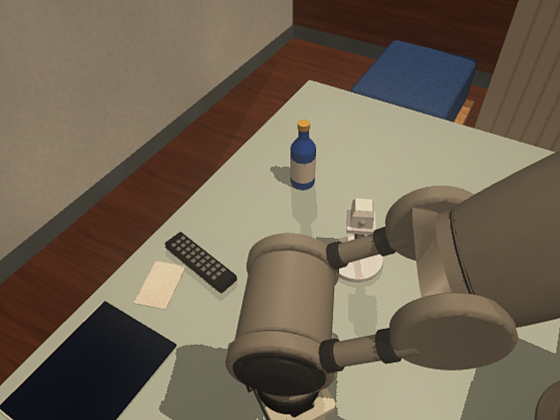

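The side view has the shade hidden by the arm. The top view measures it lying flat on its side at (0.497, 0.086), top at 0.056. Now the second roll, done the same way.

Request:
send_rows(
  targets=[
    [1, 0.0101, -0.0405, 0, 0],
    [1, 0.0101, -0.0405, 0, 0],
    [1, 0.0101, -0.0405, 0, 0],
    [1, 0.0101, -0.0405, 0, 0],
    [1, 0.0101, -0.0405, 0, 0],
  ],
  grip_force=10,
)

```text
time: 15.5
tool_pos: [0.4887, 0.0639, 0.1228]
tool_rot: [-3.141, 0.0, 0.989]
contact_force: [1.7, 0.2, 0.5]
opening: 0.0917
grip_force: 0.0
```

Request:
send_rows(
  targets=[
    [1, 0, 0, 0, 0],
    [1, 0, 0, 0, 0],
  ],
)

```text
time: 15.7
tool_pos: [0.4886, 0.0653, 0.1226]
tool_rot: [-3.141, 0.0, 0.987]
contact_force: [0.4, 0.3, -0.5]
opening: 0.0921
grip_force: 0.0
```

Request:
send_rows(
  targets=[
    [1, -0.0012, 0.006, -0.0326, 0.002],
    [1, 0, 0, -0.0325, 0],
    [1, 0, 0, -0.0325, 0],
    [0.8, 0, 0, 0, 0],
    [0.5, 0, 0, 0, 0],
  ],
)

```text
time: 16.2
tool_pos: [0.4873, 0.0738, 0.0254]
tool_rot: [-3.141, 0.001, 0.994]
contact_force: [0.8, -0.1, 0.9]
opening: 0.0801
grip_force: 0.0
```

Request:
send_rows(
  targets=[
    [0.5, 0, 0, 0, 0],
    [0.5, 0, 0, 0, 0],
    [0.5, 0, 0, 0, 0],
    [0.5, 0, 0, -0.001, 0],
    [0.5, 0, 0, 0, 0],
  ],
)

```text
time: 16.7
tool_pos: [0.4885, 0.0732, 0.0257]
tool_rot: [3.14, -0.001, 0.993]
contact_force: [-1.9, 0.1, 9.9]
opening: 0.0559
grip_force: 10.0
```

Request:
send_rows(
  targets=[
    [0.5, -0.0032, -0.0049, 0, 0],
    [0.5, -0.0032, -0.0049, 0, 0],
    [0.5, -0.0032, -0.0049, -0.001, 0],
    [0.5, -0.0032, -0.0049, -0.001, 0],
    [0.5, 0, 0, 0, 0],
  ],
)

```text
time: 17.2
tool_pos: [0.4766, 0.0533, 0.0237]
tool_rot: [3.138, -0.003, 0.993]
contact_force: [0.3, 0.4, 6.4]
opening: 0.0558
grip_force: 10.0
```

```bash
python3 prof.py rollb1
```

```text
[0.47659008 0.05328589 0.02373764] [0.3 0.4 6.4] 9.999602003954351
10 5 0.009 0.02
15 22 0.007 0.062
20 69 0.005 0.105
25 152 0.007 0.111
30 148 0.008 0.11
35 93 0.008 0.068
40 162 0.007 0.068
45 178 0.011 0.061
50 118 0.01 0.032
```

Tilt is developing as in the first roll, about 14°. Continuing.

Request:
send_rows(
  targets=[
    [0.5, -0.0026, -0.0039, -0.0005, 0],
    [0.5, -0.0026, -0.0039, -0.0008, 0],
    [0.5, -0.0026, -0.0039, -0.001, 0],
    [0.5, -0.002, -0.003, -0.0015, 0],
    [0.5, -0.002, -0.003, -0.0017, 0],
  ],
  grip_force=8,
)

```text
time: 17.75
tool_pos: [0.4637, 0.0353, 0.0169]
tool_rot: [3.14, -0.001, 0.993]
contact_force: [2.0, -0.4, 4.1]
opening: 0.0558
grip_force: 8.0
```

Request:
send_rows(
  targets=[
    [0.5, -0.0022, -0.0034, -0.0023, 0],
    [0.5, -0.0022, -0.0033, -0.0028, 0],
    [0.5, -0.0019, -0.0029, -0.0031, 0],
    [0.5, -0.0017, -0.0026, -0.0033, 0],
    [0.5, -0.0013, -0.002, -0.003, 0],
  ],
)

```text
time: 18.25
tool_pos: [0.453, 0.0214, 0.0016]
tool_rot: [-3.14, 0.001, 0.993]
contact_force: [0.8, -1.6, 3.0]
opening: 0.0559
grip_force: 8.0
```

```bash
python3 prof.py rollb3
```

```text
[0.45301699 0.02141576 0.00156911] [ 0.8 -1.6  3. ] 8.000220078974962
15 58 0.006 0.075
20 27 0.012 0.12
25 230 0.006 0.12
30 158 0.006 0.087
35 113 0.008 0.066
40 105 0.008 0.064
45 103 0.027 0.062
50 95 0.025 0.058
55 93 0.037 0.056
60 56 0.047 0.052
```

Request:
send_rows(
  targets=[
    [0.5, -0.0015, -0.0022, 0, 0],
    [0.8, 0, 0, 0, 0],
    [0.8, 0, 0, 0, 0],
    [0.8, 0, 0, 0, 0],
    [0.8, 0, 0, 0, 0],
  ],
)

```text
time: 18.8
tool_pos: [0.4523, 0.0196, 0.0022]
tool_rot: [-3.142, 0.0, 0.994]
contact_force: [0.1, 0.0, 0.2]
opening: 0.0733
grip_force: 0.0
```

Request:
send_rows(
  targets=[
    [0.9, 0, 0, 0.03, 0],
    [1, 0, 0, 0.04, 0],
    [1, 0, 0, 0.05, 0],
    [1, 0, 0.05, 0.04, 0],
    [1, 0, 0.05, 0, 0],
  ],
)

```text
time: 19.3
tool_pos: [0.4553, 0.1085, 0.1581]
tool_rot: [3.133, -0.006, 0.989]
contact_force: [1.3, 0.1, -0.8]
opening: 0.0917
grip_force: 0.0
```

Request:
send_rows(
  targets=[
    [1, 0, 0.05, 0, 0],
    [1, 0, 0.05, 0, 0],
    [1, 0, 0, 0, 0],
  ],
)

```text
time: 19.6
tool_pos: [0.4516, 0.2138, 0.1536]
tool_rot: [-3.141, -0.002, 0.999]
contact_force: [0.5, 0.1, -0.2]
opening: 0.0917
grip_force: 0.0
```

```bash
python3 find.py b
python3 - <<'E'
import cv2
im=cv2.imread("pics/btop.png"); cv2.imwrite("pics/btopc.png",cv2.resize(im[180:400,150:420],None,fx=2.5,fy=2.5))
E
```

```text
side 0.045 [334 299  34  37 713] (array([456.8,  27.5]), array([56.7, 56.9]), 58.0) z 0.046 0.0548 0.058
side 0.015 [334 299  34  43 852] (array([456.5,  27.7]), array([56.7, 57.5]), 58.0) z 0.015 0.0545 0.058
top 0.045 [219 296  43  44 984] (array([456.7,  27.2]), array([55.9, 56. ]), 56.7) z 0.046 0.0546 0.06
top 0.015 [ 219  296   44   44 1018] (array([456.7,  27.2]), array([55.9, 56.1]), 56.8) z 0.015 0.0546 0.06
```

View pics/btopc.png

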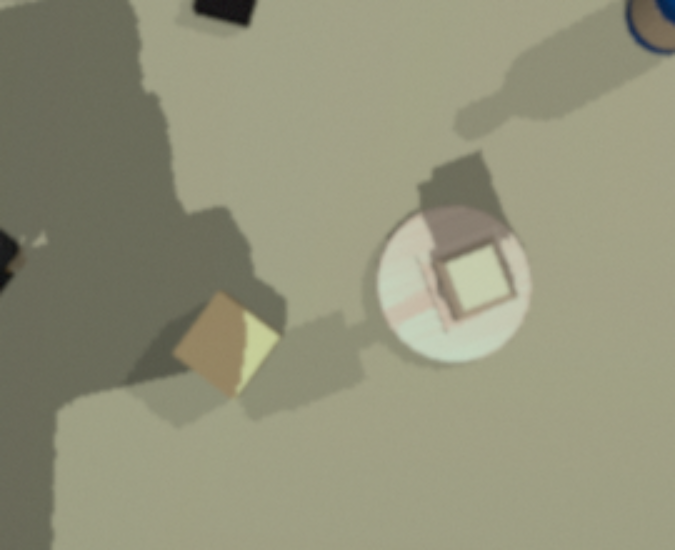

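Top view shows the shade mouth down with the plain closed end up, at crop (228,345). The lamp head is upright at (478,278). Now for the pick-up.

Request:
send_rows(
  targets=[
    [1, 0.001, -0.0373, 0, 0],
    [1, 0.001, -0.0373, 0, 0],
    [1, 0.001, -0.0373, 0, 0],
    [1, 0.001, -0.0373, 0, 0],
    [1, 0.001, -0.0373, 0, 0],
  ],
  grip_force=40,
)

```text
time: 20.2
tool_pos: [0.4566, 0.019, 0.1534]
tool_rot: [-3.142, 0.0, 0.991]
contact_force: [0.5, -0.5, -0.4]
opening: 0.0916
grip_force: 0.0
```

Request:
send_rows(
  targets=[
    [1, 0, 0, -0.035, 0],
    [1, 0, 0, 0, 0],
    [1, 0, 0, 0, 0],
  ],
)

```text
time: 20.5
tool_pos: [0.4566, 0.0212, 0.1184]
tool_rot: [-3.14, 0.001, 0.992]
contact_force: [1.3, 0.5, 0.0]
opening: 0.0919
grip_force: 0.0
```

Request:
send_rows(
  targets=[
    [1, 0, 0.006, -0.035, 0],
    [1, 0, 0, -0.035, 0],
    [1, 0, 0, -0.033, 0],
    [0.8, 0, 0, 0, 0],
    [0.5, 0, 0, 0, 0],
  ],
)

```text
time: 21.0
tool_pos: [0.4579, 0.0283, 0.0165]
tool_rot: [3.141, -0.0, 0.994]
contact_force: [-0.1, 0.0, 0.2]
opening: 0.0801
grip_force: 0.0
```

Request:
send_rows(
  targets=[
    [0.5, 0, 0, 0, 0],
    [0.5, 0, 0, 0, 0],
    [0.5, 0, 0, 0, 0],
    [0.5, 0, 0, 0.02, 0],
    [0.5, 0, 0, 0.04, 0],
  ],
)

```text
time: 21.5
tool_pos: [0.4555, 0.0281, 0.0746]
tool_rot: [-3.137, 0.002, 0.993]
contact_force: [0.9, -0.4, -1.4]
opening: 0.0556
grip_force: 40.0
```

Request:
send_rows(
  targets=[
    [0.5, 0, 0, 0.04, 0],
    [0.5, 0, 0, 0.04, 0],
    [0.5, 0, 0, 0.04, 0],
    [0.5, 0, 0, 0.03, 0],
    [0.5, 0, 0, 0, 0],
  ],
)

```text
time: 22.0
tool_pos: [0.4594, 0.0278, 0.2301]
tool_rot: [3.133, -0.004, 0.993]
contact_force: [0.6, 0.9, -0.3]
opening: 0.0558
grip_force: 40.0
```

Request:
send_rows(
  targets=[
    [0.5, 0.0108, -0.0335, 0, -0.114],
    [0.5, 0.0108, -0.0335, 0, -0.114],
    [0.5, 0.0108, -0.0335, 0, -0.114],
    [0.5, 0.0108, -0.0335, 0, -0.114],
    [0.5, 0.0108, -0.0335, 0, -0.114],
  ],
)

```text
time: 22.5
tool_pos: [0.511, -0.1407, 0.2245]
tool_rot: [-3.14, 0.001, 0.419]
contact_force: [0.1, -0.0, -0.6]
opening: 0.0559
grip_force: 40.0
```

Request:
send_rows(
  targets=[
    [0.5, 0, 0, 0, 0],
    [0.5, 0, 0, 0, 0],
    [0.5, 0, 0, 0, 0],
  ],
)

```text
time: 22.8
tool_pos: [0.5107, -0.1385, 0.2249]
tool_rot: [-3.14, 0.001, 0.425]
contact_force: [0.2, -0.5, -1.1]
opening: 0.0557
grip_force: 40.0
```

Run:
```python
from h import *
o=observe(); print(o["tool_pos"],o["tool_rot"],o["opening"])
im,W=pts("side"); save(cv2.resize(im[100:320,250:500],None,fx=2.5,fy=2.5),"over")
g=o["tool_pos"]; P=near(W,g[:2],.04,.205,.275); d=np.array([np.cos(.4206),np.sin(.4206)]);s=np.array([-d[1],d[0]])
q=P[:,:2]-g[:2]; a=q@d;b=q@s
for lo in np.arange(-.04,.04,.008):
    k=(a>=lo)&(a<lo+.008)
    if k.sum(): print("a",round(lo,3),k.sum(),P[k,2].min().round(4),P[k,2].max().round(4))
```

```text
[ 0.510655   -0.13849615  0.22486266] [-3.14028691e+00  8.48765344e-04  4.24813958e-01] 0.055667861670686936
a -0.032 26 0.2086 0.2336
a -0.024 43 0.2093 0.2341
a -0.016 45 0.2081 0.2494
a -0.008 39 0.2097 0.2512
a 0.0 22 0.2089 0.2461
a 0.008 36 0.2083 0.2404
a 0.016 47 0.2076 0.2359
a 0.024 23 0.2097 0.234
```

View pics/over.png

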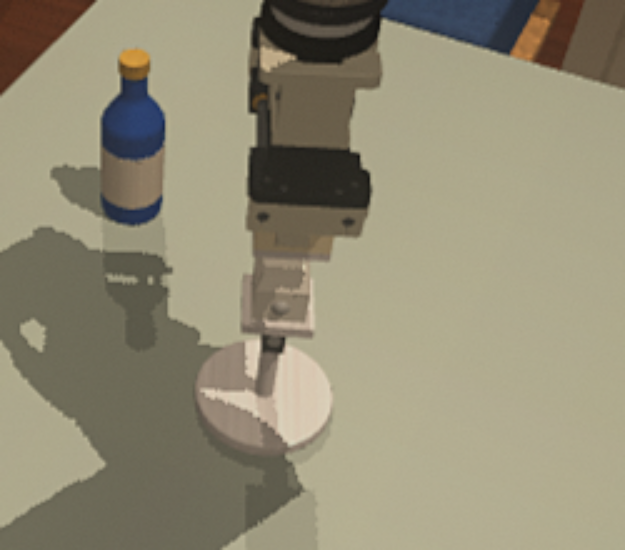

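The shade is held level above the head, with its mouth near crop (290,255), squarely over the column. Lowering it.

Request:
send_rows(
  targets=[
    [0.5, 0.0002, -0.0017, -0.015, -0.004],
    [0.5, 0, 0, -0.015, 0],
    [0.5, 0, 0, -0.01, 0],
    [0.5, 0, 0, -0.008, 0],
    [0.5, 0, 0, 0, 0],
  ],
)

```text
time: 23.35
tool_pos: [0.511, -0.1405, 0.1765]
tool_rot: [-3.14, 0.001, 0.42]
contact_force: [-0.9, 0.7, -0.8]
opening: 0.0557
grip_force: 40.0
```

Request:
send_rows(
  targets=[
    [0.5, 0, 0, -0.004, 0],
    [0.5, 0, 0, -0.004, 0],
    [0.5, 0, 0, 0, 0],
  ],
)

```text
time: 23.65
tool_pos: [0.5114, -0.1411, 0.1691]
tool_rot: [-3.141, 0.0, 0.419]
contact_force: [0.2, 0.3, -1.9]
opening: 0.0558
grip_force: 40.0
```

Request:
send_rows(
  targets=[
    [0.5, 0, 0, -0.003, 0],
    [0.5, 0, 0, -0.003, 0],
    [0.5, 0, 0, -0.003, 0],
    [0.5, 0, 0, 0, 0],
  ],
  grip_force=50,
)

```text
time: 24.05
tool_pos: [0.5119, -0.1408, 0.1607]
tool_rot: [3.141, -0.001, 0.419]
contact_force: [0.5, 2.1, 2.4]
opening: 0.0555
grip_force: 50.0
```

Request:
send_rows(
  targets=[
    [0.5, 0, 0, -0.004, 0],
    [0.5, 0, 0, -0.004, 0],
    [0.5, 0, 0, -0.004, 0],
    [0.5, 0, 0, 0, 0],
  ],
)

```text
time: 24.45
tool_pos: [0.511, -0.1412, 0.1473]
tool_rot: [-3.141, 0.001, 0.419]
contact_force: [0.4, 1.3, -1.2]
opening: 0.0558
grip_force: 50.0
```

Request:
send_rows(
  targets=[
    [0.5, 0, 0, -0.002, 0],
    [0.5, 0, 0, -0.002, 0],
    [0.5, 0, 0, -0.002, 0],
    [0.5, 0, 0, -0.001, 0],
    [0.5, 0, 0, 0, 0],
  ],
)

```text
time: 24.95
tool_pos: [0.5115, -0.1411, 0.1464]
tool_rot: [3.139, -0.002, 0.419]
contact_force: [-13.6, 5.9, 38.1]
opening: 0.0556
grip_force: 50.0
```

Request:
send_rows(
  targets=[
    [0.5, 0, 0, 0.003, 0],
    [0.5, 0, 0, 0.003, 0],
    [0.8, 0, 0, 0, 0],
    [0.9, 0, 0, 0, 0],
    [1, 0, 0, 0, 0],
  ],
)

```text
time: 25.45
tool_pos: [0.5117, -0.1414, 0.147]
tool_rot: [3.141, 0.0, 0.419]
contact_force: [0.5, -0.5, -0.6]
opening: 0.0755
grip_force: 0.0
```

Request:
send_rows(
  targets=[
    [1, 0, 0, 0.02, 0],
    [1, 0, 0, 0.04, 0],
    [1, 0, 0, 0.04, 0],
    [1, -0.01, 0.05, 0, 0],
    [1, -0.01, 0.05, 0, 0],
  ],
)

```text
time: 25.95
tool_pos: [0.4924, -0.0432, 0.2482]
tool_rot: [3.14, -0.002, 0.416]
contact_force: [0.3, 0.8, -0.5]
opening: 0.0918
grip_force: 0.0
```

Request:
send_rows(
  targets=[
    [1, -0.01, 0.05, 0, 0],
    [1, -0.01, 0.05, 0, 0],
    [1, -0.01, 0.05, 0, 0],
    [1, 0, 0, 0, 0],
    [1, 0, 0, 0, 0],
  ],
)

```text
time: 26.45
tool_pos: [0.4624, 0.1047, 0.2473]
tool_rot: [3.141, 0.0, 0.422]
contact_force: [0.3, -0.9, -0.6]
opening: 0.0921
grip_force: 0.0
```

Run:
```python
from h import *
for n in("top","side"):
    im,W=pts(n); 
    if n=="side": save(cv2.resize(im[100:320,250:500],None,fx=2.5,fy=2.5),"final")
    P=near(W,(.511,-.14),.05,.17,.22); T=P[P[:,2]>np.median(P[:,2])-.006]; c=np.median(T[:,:2],0); Q=T[(abs(T[:,:2]-c)<.018).all(1)]
    s=np.linalg.lstsq(np.c_[Q[:,:2]-c,np.ones(len(Q))],Q[:,2],rcond=None)[0]
    print(n,len(Q),"height",s[2].round(4),"slope",(s[0]*.912+s[1]*.41).round(4),(-s[0]*.41+s[1]*.912).round(4),rect(T))
    F=near(W,(.511,-.14),.05,.115,.14); print("flange zone",len(F),rect(F) if len(F) else "",)
    B=near(W,(.73,-.30),.05,.02,.25);print("bottle",B.min(0).round(3),B.max(0).round(3)); R=near(W,(.8,.036),.13,.012,.03);print("remote",rect(R))
```

```text
top 532 height 0.1844 slope -0.0032 0.0047 (array([ 510.1, -141.2]), array([56. , 56.4]), 23.9)
flange zone 40 (array([ 499.9, -114.9]), array([54.4,  1.3]), 23.3)
bottle [ 0.699 -0.331  0.021] [ 0.76  -0.271  0.189]
remote (array([799.9,  35.4]), array([ 47.5, 184.9]), 78.0)
side 112 height 0.185 slope 0.0163 -0.0411 (array([ 488.5, -149.6]), array([16.3, 58.8]), 14.9)
flange zone 35 (array([ 478.3, -125. ]), array([10. ,  4.2]), 27.0)
bottle [ 0.708 -0.288  0.02 ] [ 0.757 -0.269  0.124]
remote (array([800.8,  36.2]), array([ 48.1, 186.4]), 77.9)
```

View pics/final.png

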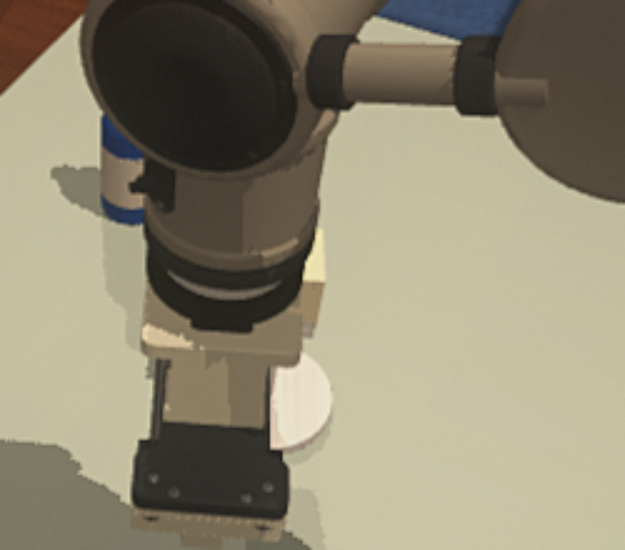

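The side view shows the shade (315,285) seated behind the gripper. From the top view, its closed end is at 0.1844 m, close to the 0.185 m expected when home, and level to 0.005 rad. The bottle and remote haven't moved.

```bash
python3 -c "from cell import hand_in; print(hand_in())"
```

```text
the job is handed in; nothing more can be done
None
```

The job is handed in: the head points straight up, the shade was turned over in two goes and pressed fully home mouth down, and the bottle and remote were not disturbed; the judging gave no verdict back.

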